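# Pin a lantern swing arm into its bracket and press its rain cap home

## Robot

A 6-joint arm with a two-finger parallel gripper is mounted at the origin on a cart in front of the work surface, level with it; the furniture and walls round the work are solid. World frame = base frame: x ahead of the robot, y to its left, z up, the work surface at z = 0. Lengths are in m, angles in rad, forces in N, time in s.
With the tool pointing down it reaches from about 0.3 to 0.775 m from the base axis. Payload 14.6 kg.
Tool frame: the origin (TCP) lies where the fingers leave the gripper's body, on its centre line; the fingertips stand ctrl.tcp_to_tips ahead of it and the grasp point (between the pads) lies 78 mm ahead of it (ctrl.tcp_to_tips is the distance from the TCP to the fingertips, in m); z points along the fingers, y is the line along which they close (so a half turn about z gives the same grasp; the last joint's range is limited). The gripper opens to 94 mm and grips with 3 to 60 N. Pads are 16 mm wide; open, the fingers measure 119 mm over their backs; the gripper's body (75 mm by 177 mm) begins 78 mm behind the grasp point.
Start: joints at [-1.384, 0.3, 1.521, -0, 1.321, -0.067], TCP at [0.138, -0.532, 0.303] pointing down, gripper open.
Joint ranges: [-3.03, 3.03], [-0.79, 2.21], [0.23, 2.52], [-1.04, 4.18], [0, 3.07], [-2.55, 2.55]. Speed limits (rad/s): [2.22, 2.22, 2.57, 3.14, 3.14, 3.14].

## Interface

Orientations are given as a unit quaternion [w, x, y, z].
In Python, from cell import ctrl gives the robot as it stands.
- The arm moves only by the tool apply_moves, never from a script. Its argument "moves" is a list of rows, each an object with "slide": the shift along the tool's x, y, z in cm, a list of three; "rot": the turn, a rotation vector about the tool's x, y, z in degrees, a list of three. In form: [{"slide": [dx, dy, dz], "rot": [rx, ry, rz]}, ...]. A call has 1 to 20 rows; each row is the pose to reach, as a shift and turn from the pose commanded when the call began, along the tool's axes at that moment; what a row does not reach only later rows make up. A row lasts 1/8 s, in which the tool goes at most 62.5 mm and 10.7 degrees, less where a joint would pass 70% of its speed; a pose out of reach is approached as far as the arm can. A call with a gripper value outside its range is refused whole. "fingers" is the finger opening in cm, from 0 to 9.4, set as the call begins (left out, the last holds). The fingers move at their own pace and stop on an object; "newtons" is the grip in N (left out, the last holds). Time passes only in rows, so rows that repeat a pose let the fingers close. It gives the time, the measured TCP pose, the force, the opening and the grip force at its end, in the units of the state.
- ctrl.sense(): the state, without advancing time (a new reading comes with each control period).
- ctrl.camera(name): name is "scene" or "top" or "wrist"; returns a dict with "img" (400x640x3 uint8, red, green, blue), "mtx" (3x3 intrinsics, pixels), "world_from_camera" (4x4, takes a point from camera to world coordinates); the wrist camera has in their place "mount" (4x4, takes a point from camera to tool coordinates, whose origin is the TCP and whose axes are the flange's). Camera axes: x right, y up, looking along -z (the intrinsics and any distortion apply to the point x, -y, -z); pixel columns grow to the right and rows downward; lengths in m; the calibration is good to about 2 mm. The wrist camera is an equidistant fisheye: a pixel r from the principal point sees the ray r / f radians off the axis. A picture is of the moment at which its call begins: read the wrist's pose just before it. There is no depth.
- ctrl.job_done(): hands the job in; it is judged then, once.
The state is a dict: "time": time; "joints": joint angles; "dq": joint speeds; "joint_torque": joint torques, N m; "position": TCP position; "tool_rot": TCP orientation; "force": force on the tool from outside, world axes, zero at the start; "ft_torque": the same for the moment, N m; "opening": opening from 0.0 (shut) to 1.0 (fully open); "grasp_force": force on a finger pad.
Only numpy, scipy, OpenCV 4.12 (cv2) and the standard library are available. Lean on these libraries where they do the work, as an engineer would, in place of code of your own. Each camera call takes 0.05 s, during which the arm holds its last target. There are 200 camera calls.

## Task

Join the swing arm to its wall bracket: take the longer of the two steel pins from the rack and drop it down through the boss, both ears of the fork and the arm's eye until its head rests on the boss. Then push the black rain cap straight down over the pin head onto the boss, through the click, until its rim is fully home on the ear all round, and keep pressing it down firmly to bed it: finish while you are still holding it pressed, without letting go.

Things in the scene. Friction and masses are not known exactly. Their poses are not given: they have to be found in the camera images.
- bracket: Fixed dark steel wall bracket on a plywood stand (base 250 x 110 x 18 mm). Origin on the table straight below the vertical pivot axis. On its +x side the stand's upright (steel plate 50 mm from the axis, board behind it, 110 mm wide, top at z = 120 mm); the arm points to its -x. The fork: two level ears, 40 mm wide, round end of radius 20 mm about the axis, z = 54 to 60 and 68 to 74 mm.
- bore (a point): Mouth of the pin hole, on the pivot axis on top of the round boss that stands on the upper ear: boss 25 mm wide, z = 74 to 92 mm, outer edge chamfered 4 mm. The hole, 11 mm wide (mouth chamfered to 14 mm), goes down through boss and both ears to z = 54 mm. z axis up, x and y as the bracket's.
- seat (a point): Point on the pivot axis at the upper face of the upper ear (z = 74 mm), where the cap's rim comes to sit; z axis up. Four spring-loaded steel nubs stand 3 mm out of the boss's side, 8 mm above this face; the cap's lip must be forced down past them. The ear itself is rigid.
- swing_arm: Loose flat dark steel bar, 6 x 22 mm, 215 mm long, 0.22 kg, with an eye (33 mm across, hole 12 mm) at one end and a wire hook at the other. It lies level, its eye between the ears of the fork, on the lower one, its bar in the notch of the stand's arm rest. The eye may be up to 2 mm out of line with the fork's holes; the pin's tapered point draws it in line. Origin: as point eye.
- eye (a point): Centre of the arm's eye, on its underside (z = 60 mm).
- pin_rack: Fixed wooden block, 170 x 50 mm, 36 mm high, with three blind holes (24 mm deep, 11.5 mm wide) on its middle line at x = -50, 0 and +50 mm; the pins stand in the end holes. Origin: centre of its underside; its length runs along its x axis.
- pin_long: The longer steel pin, 35 g, upright in one end hole of the rack, head up: head 16 mm wide, 10 mm high; shank 10 mm wide, 45 mm long, its last 7 mm tapering to 4 mm. Origin: centre of the head's underside (57 mm above the table in the rack; level with the boss's top when home); z axis up, towards the head.
- pin_short: Shorter pin of the same kind, shank 28 mm, in the rack's other end hole, head's underside 40 mm above the table. It would not reach the lower ear: not used. Origin: centre of the head's underside.
- rain_cap: Loose black plastic cap, 37 mm wide, 39 mm high, 25 g, mouth down on the table: hollow 32 mm wide, 30 mm deep, with a lip 3 mm high at the rim (opening 27 mm). Origin: centre of the rim; z up. Over the boss it slides freely until the rim is 12 mm above the ear; then it takes about 9 N (at most 15) to pass the nubs, the force drops (click), and the rim runs home. 5 N or more then beds it.
Things that resemble listed ones, but are neither listed nor needed, are in the scene too. Several things look just like the rain_cap: the one meant starts farthest from the robot's base.

How it is judged:
By the outcome, as a careful person would: the job done as asked, in the order asked, and still so for the second after the job is handed in, while the arm keeps its last pose, push and grip.
It also fails if it takes over 67 s, if anything falls off the work surface, if the arm or the gripper's body presses on something with over 40 N, if the wrist force passes 120 N, or if a joint passes its speed limit or range.

## Working session

There is one attempt and no reset: what is moved stays moved. The work goes in short steps, Python scripts to look and compute and a tool call to move; the robot and the scene stay as the last step left them, time stands still between calls to the robot, and variables do not carry over. Pictures are saved under pics/ and viewed, at most 10 in all, crops included, and the job is handed in when it is done.

Besides the shell and the picture viewer there is one more tool, called after ">>>" in YAML: its name, and indented under it one key for each argument. apply_moves: Moves the arm, as the interface text tells. Its arguments: {"type":"object","properties":{"moves":{"type":"array","items":{"type":"object","properties":{"slide":{"type":"array","items":{"type":"number"}},"rot":{"type":"array","items":{"type":"number"}}}}},"fingers":{"type":"number"},"newtons":{"type":"number"}},"required":["moves"]}

```bash
ls; mkdir -p pics; python3 - <<'E'
from cell import ctrl
import cv2,numpy as np
print(ctrl.tcp_to_tips)
s=ctrl.sense();print(s['position'],s['tool_rot'],s['force'],s['opening'])
for n in("scene","top"):
    c=ctrl.camera(n);cv2.imwrite(f"pics/{n}0.png",c["img"][:,:,::-1]);np.savez(n+"0.npz",**c);print(n,[k for k in c],np.round(c["mtx"],1).tolist(),np.round(c["world_from_camera"],3).tolist())
E
```

```text
pics
0.0972
[ 0.13805168 -0.53222162  0.30210051] [-5.79597328e-04  9.91961811e-01  1.26536276e-01 -2.25795133e-05] [-0.54295298  0.33829217  0.02214686] 0.9990241696497755
scene ['img', 'mtx', 'world_from_camera'] [[430.1, 0.0, 321.2], [0.0, 430.1, 195.9], [0.0, 0.0, 1.0]] [[-0.605, 0.614, -0.507, -0.008], [-0.796, -0.459, 0.395, 0.411], [0.01, 0.642, 0.766, 0.869], [0.0, 0.0, 0.0, 1.0]]
top ['img', 'mtx', 'world_from_camera'] [[470.1, 0.0, 319.4], [0.0, 470.1, 200.9], [0.0, 0.0, 1.0]] [[0.105, 0.974, -0.203, 0.27], [-0.994, 0.102, -0.026, -0.011], [-0.005, 0.204, 0.979, 1.133], [0.0, 0.0, 0.0, 1.0]]
```

View pics/top0.png

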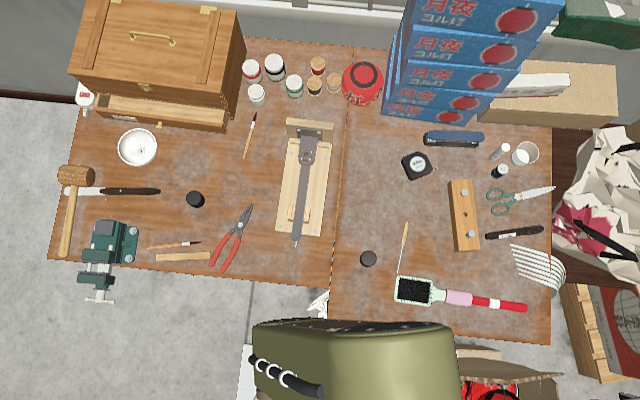

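View pics/scene0.png

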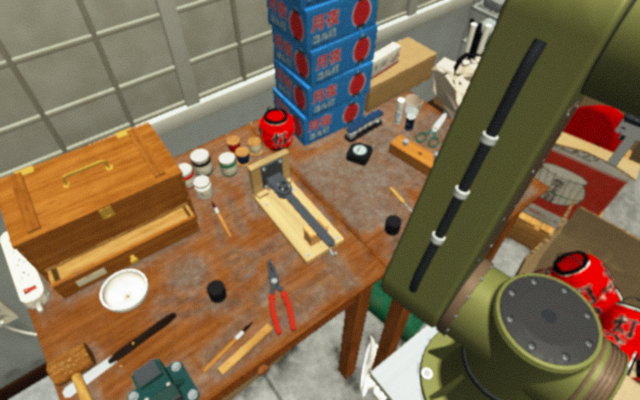

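```bash
cat > h.py <<'E'
import numpy as np, cv2
from scipy.spatial.transform import Rotation as R
def ray(c,u,v):
    K=c["mtx"];d=np.array([(u-K[0,2])/K[0,0],-(v-K[1,2])/K[1,1],-1.]);T=c["world_from_camera"]
    return T[:3,3],T[:3,:3]@d
def onplane(c,u,v,z):
    o,d=ray(c,u,v);return o+d*(z-o[2])/d[2]
def proj(c,p):
    T=c["world_from_camera"];q=T[:3,:3].T@(np.asarray(p)-T[:3,3]);K=c["mtx"]
    return K[0,0]*q[0]/-q[2]+K[0,2],K[1,1]*-q[1]/-q[2]+K[1,2]
def tri(rays):
    A=0;b=0
    for o,d in rays:
        d=d/np.linalg.norm(d);P=np.eye(3)-np.outer(d,d);A=A+P;b=b+P@o
    return np.linalg.solve(A,b)
E
python3 - <<'E'
from h import *
c=np.load("top0.npz");s=np.load("scene0.npz")
def show(n,u,v,z):
    p=onplane(c,u,v,z);print(n,p.round(4),np.hypot(*p[:2]).round(3),'scene px',np.round(proj(s,p),1))
g=c["img"].max(2)
for n,(x,y) in dict(capA=(195,199),capB=(368,259)).items():
    m=(g[y-14:y+15,x-14:x+15]<70).astype(np.uint8);M=cv2.moments(m,True);print(M['m00'])
    show(n,M['m10']/M['m00']+x-14,M['m01']/M['m00']+y-14,.02)
show('boss',308,150,.092);show('rackp1',462,194,.06);show('rackp2',470,234,.06)
show('tape',416,166,.02);show('bottle',500,171,.02);show('pot',363,70,.1);show('jar',275,65,.05)
i=c["img"][:,:,::-1]
a=cv2.resize(i[105:265,265:365],None,fx=3.6,fy=3.6,interpolation=cv2.INTER_CUBIC)[:400]
f=lambda x,y,w,h,k:cv2.resize(i[y:y+h,x:x+w],(w*k,h*k),interpolation=cv2.INTER_CUBIC)
can=np.zeros((600,800,3),np.uint8)
can[:300,:300]=f(270,115,60,60,5)
can[:600,300:800]=f(395,120,100,120,5)[:600]
can[300:450,:150]=f(180,184,30,30,5);can[300:450,150:300]=f(353,244,30,30,5)
can[450:600,:150]=f(490,160,30,30,5);can[450:600,150:300]=f(280,225,30,30,5)
cv2.imwrite("pics/m1.png",can)
E
```

```text
117.0
capA [0.4724 0.3157 0.02  ] 0.568 scene px [218.  291.2]
33.0
capB [ 0.372 -0.097  0.02 ] 0.384 scene px [389.3 228.4]
boss [0.6026 0.056  0.092 ] 0.605 scene px [282.1 180. ]
rackp1 [ 0.5433 -0.3116  0.06  ] 0.626 scene px [405.7 141.3]
rackp2 [ 0.451 -0.334  0.06 ] 0.561 scene px [436.1 156.9]
tape [ 0.6123 -0.2076  0.02  ] 0.647 scene px [359.6 153.5]
bottle [ 0.6209 -0.4127  0.02  ] 0.746 scene px [409.5 123.3]
pot [ 0.8117 -0.053   0.1   ] 0.813 scene px [272.4 115.5]
jar [0.8288 0.1655 0.05  ] 0.845 scene px [201.6 158.3]
```

View pics/m1.png

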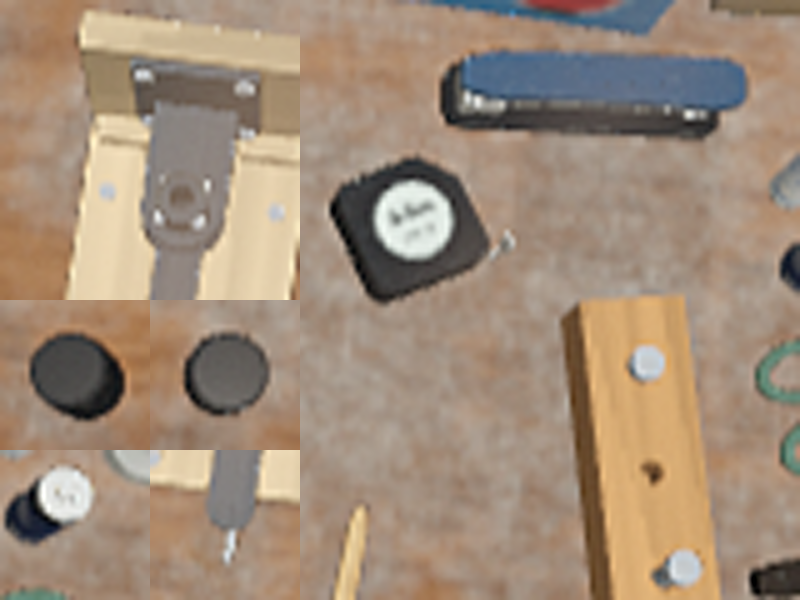

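Possible pins: the heads at top px (465,193) and (472,233). The second shows more of its side, so it is probably the long one. Possible caps: (195,199) at 0.568 m from the base and (368,259) at 0.384 m. The tape measure at (416,166) and the bottle at (500,171) are not caps. I choose the cap at (195,199), the farther one. I'll check pin length numerically next, along with the wrist mount.

```bash
cat >> h.py <<'E'
def pose(s):
    q=s["tool_rot"];T=np.eye(4);T[:3,:3]=R.from_quat([q[1],q[2],q[3],q[0]]).as_matrix();T[:3,3]=s["position"];return T
def goto(s,p):  # tool-axis shift in cm to bring TCP to p
    T=pose(s);return (T[:3,:3].T@(np.asarray(p)-T[:3,3])*100).round(2)
def wray(w,u,v):
    K=w["mtx"];a=(u-K[0,2]);b=(v-K[1,2]);r=np.hypot(a,b)+1e-9;t=r/K[0,0]
    d=np.array([np.sin(t)*a/r,-np.sin(t)*b/r,-np.cos(t)]);T=w["T"]@w["mount"];return T[:3,3],T[:3,:3]@d
def wplane(w,u,v,z):
    o,d=wray(w,u,v);return o+d*(z-o[2])/d[2]
def wproj(w,p):
    T=np.linalg.inv(w["T"]@w["mount"]);q=T[:3,:3]@np.asarray(p)+T[:3,3];a,b=q[0],-q[1];r=np.hypot(a,b)+1e-9
    t=np.arctan2(r,-q[2])*w["mtx"][0,0];return w["mtx"][0,2]+t*a/r,w["mtx"][1,2]+t*b/r
def snap(name):
    from cell import ctrl
    s=ctrl.sense();w=dict(ctrl.camera("wrist"));w["T"]=pose(s);np.savez(name+".npz",**w);cv2.imwrite(f"pics/{name}.png",w["img"][:,:,::-1]);return s,w
E
python3 - <<'E'
from h import *
from cell import ctrl
c=np.load("top0.npz")
m=onplane(c,465.4,214,.036);print('mid',m)
for a,b in((.05,.067),(.067,.05)):
    p=onplane(c,464.6,192.6,a);q=onplane(c,471.8,233.4,b);print(p.round(4),q.round(4),np.linalg.norm((p-q)[:2]),((p+q)/2-m)[:2].round(4))
print('boss',onplane(c,306,153.6,.092))
s=ctrl.sense();print(goto(s,(.455,-.33,.30)))
w=ctrl.camera("wrist");print(np.round(w["mtx"],1),np.round(w["mount"],3))
E
```

```text
mid [ 0.50168816 -0.32846645  0.036     ]
[ 0.5499 -0.3204  0.05  ] [ 0.4517 -0.3359  0.067 ] 0.09940820453412338 [-0.0009  0.0003]
[ 0.5455 -0.3155  0.067 ] [ 0.4546 -0.3411  0.05  ] 0.09441710601465976 [-0.0017  0.0002]
boss [0.59347593 0.05963205 0.092     ]
[ 35.76 -11.62   0.23]
[[309.7   0.  320.1]
 [  0.  309.7 199.4]
 [  0.    0.    1. ]] [[-0.001  0.965  0.262  0.077]
 [ 1.     0.001  0.    -0.   ]
 [ 0.     0.262 -0.965 -0.082]
 [ 0.     0.     0.     1.   ]]
```

Pin 2 at (0.452, -0.336) is the long one: its 99.4 mm spacing matches the 100 mm expected. I'll move above it.

>>> apply_moves:
  moves:
    - {"slide":[5,-1.6,0]}
    - {"slide":[11,-3.5,0]}
    - {"slide":[17,-5.5,0]}
    - {"slide":[23,-7.5,0]}
    - {"slide":[29,-9.4,0]}
    - {"slide":[33,-11,0]}
    - {"slide":[35.3,-12,2]}
    - {"slide":[35.3,-12,6]}
    - {"slide":[35.3,-12,6]}
    - {"slide":[35.3,-12,6]}
  fingers: 5

```text
validation failed for argument at $.mo...
```

```bash
python3 - <<'E'
from h import *
s,w=snap("w1");print(s['time'],s['position'],s['opening']);print(wproj(w,(.4517,-.3359,.067)),wproj(w,(.5499,-.3204,.05)))
E
```

```text
0.15 [ 0.13806646 -0.53226992  0.30223789] 1.0006792383381398
(np.float64(225.85538522251244), np.float64(-96.23583788980196)) (np.float64(243.68577478090947), np.float64(-137.89752033730966))
```

View pics/w1.png

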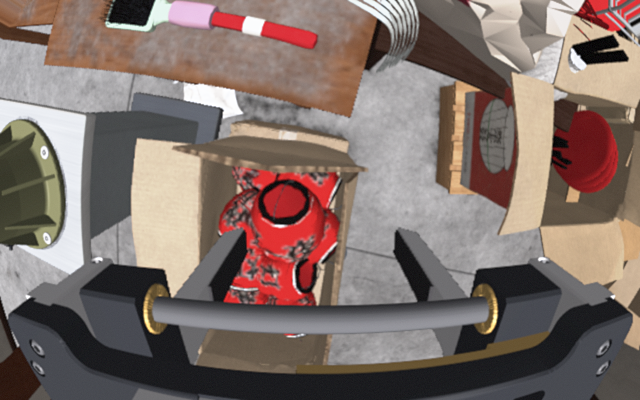

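The move was refused, and this picture is from the start pose. It shows the finger tips at about (235,240) and (405,240), with the table edge above. The cause is probably that each row needs "rot".

>>> apply_moves:
  moves:
    - {"slide":[5,-1.6,0],"rot":[0,0,0]}
    - {"slide":[11,-3.5,0],"rot":[0,0,0]}
    - {"slide":[17,-5.5,0],"rot":[0,0,0]}
    - {"slide":[23,-7.5,0],"rot":[0,0,0]}
    - {"slide":[29,-9.4,0],"rot":[0,0,0]}
    - {"slide":[33,-11,0],"rot":[0,0,0]}
    - {"slide":[35.3,-12,2],"rot":[0,0,0]}
    - {"slide":[35.3,-12,6],"rot":[0,0,0]}
    - {"slide":[35.3,-12,6],"rot":[0,0,0]}
    - {"slide":[35.3,-12,6],"rot":[0,0,0]}
  fingers: 5

```text
time: 1.45
position: [0.4498, -0.3281, 0.2441]
tool_rot: [0.0, 0.992, 0.126, 0.0]
force: [0.6, 0.7, 1.1]
opening: 0.531
grasp_force: 0.0
```

```bash
python3 - <<'E'
from h import *
s,w=snap("w2");print(s['time'],s['position'],s['opening'],s['force']);print(wproj(w,(.4517,-.3359,.067)),wproj(w,(.5499,-.3204,.05)))
E
```

```text
1.45 [ 0.44977664 -0.3280657   0.24408076] 0.5312372647240874 [0.5847212  0.71234051 1.05588924]
(np.float64(329.3316714977564), np.float64(207.1400868468946)) (np.float64(340.0704105476683), np.float64(93.39204265486039))
```

View pics/w2.png

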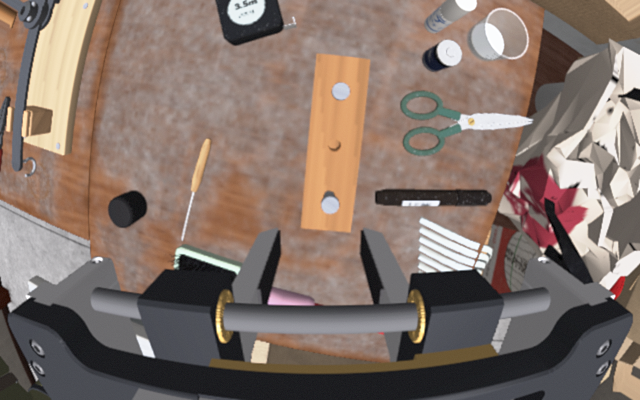

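The wrist view shows the long pin's head at (330,204) and the short one at (341,91). Both are close to the predictions. I'll refine from the blobs.

```bash
cat >> h.py <<'E'
def blob(img,x,y,r,f):
    m=f(cv2.cvtColor(img,cv2.COLOR_RGB2HSV)[y-r:y+r+1,x-r:x+r+1].astype(int)).astype(np.uint8)
    n,l,st,ce=cv2.connectedComponentsWithStats(m);k=1+np.argmax(st[1:,4]);return ce[k]+[x-r,y-r],st[k]
E
python3 - <<'E'
from h import *
from cell import ctrl
s=ctrl.sense();w=np.load("w2.npz");c=np.load("top0.npz")
f=lambda h:(h[...,1]<70)&(h[...,2]>125)
for x,y,tx,ty,z in((330,204,472,233,.067),(341,91,465,193,.05)):
    e,st=blob(w["img"],x,y,14,f);d,st2=blob(c["img"],tx,ty,7,f);print(e,st,d,st2)
    print(' wrist',wplane(w,*e,z).round(4),'top',onplane(c,*d,z).round(4))
    from h import ray; print(' tri',tri([wray(w,*e),ray(c,*d)]).round(4))
E
```

```text
[329.73431734 204.5202952 ] [  5   6  19  18 271] [471.5 233. ] [ 3  4  8  7 40]
 wrist [ 0.4541 -0.3356  0.067 ] top [ 0.4525 -0.3352  0.067 ]
 tri [ 0.4531 -0.3361  0.0637]
[340.46969697  90.74242424] [  5   5  18  18 264] [464.02439024 192.12195122] [ 3  3  7  7 41]
 wrist [ 0.5523 -0.3201  0.05  ] top [ 0.5509 -0.319   0.05  ]
 tri [ 0.5527 -0.3205  0.044 ]
```

```bash
python3 - <<'E'
from h import *
from cell import ctrl
s=ctrl.sense();print(goto(s,(.4537,-.3355,.1567)))
E
```

```text
[0.18 0.79 8.77]
```

>>> apply_moves:
  moves:
    - {"slide":[0.18,0.8,2],"rot":[0,0,0]}
    - {"slide":[0.18,0.8,5],"rot":[0,0,0]}
    - {"slide":[0.18,0.8,7.5],"rot":[0,0,0]}
    - {"slide":[0.18,0.8,8.7],"rot":[0,0,0]}
    - {"slide":[0.18,0.8,8.7],"rot":[0,0,0]}
    - {"slide":[0.18,0.8,8.7],"rot":[0,0,0]}

```text
time: 2.25
position: [0.4537, -0.3352, 0.1566]
tool_rot: [0.001, 0.992, 0.127, 0.001]
force: [-0.2, 0.3, -0.7]
opening: 0.534
grasp_force: 0.0
```

>>> apply_moves:
  moves:
    - {"slide":[0,0,0],"rot":[0,0,0]}
    - {"slide":[0,0,0],"rot":[0,0,0]}
    - {"slide":[0,0,0],"rot":[0,0,0]}
    - {"slide":[0,0,0],"rot":[0,0,0]}
    - {"slide":[0,0,0],"rot":[0,0,0]}
  fingers: 0.5
  newtons: 25

```text
time: 2.88
position: [0.4534, -0.3349, 0.1557]
tool_rot: [0.0, 0.992, 0.127, 0.0]
force: [-0.6, 0.1, -0.2]
opening: 0.155
grasp_force: 25.0
```

>>> apply_moves:
  moves:
    - {"slide":[0,0,-2],"rot":[0,0,0]}
    - {"slide":[0,0,-6],"rot":[0,0,0]}
    - {"slide":[0,0,-11],"rot":[0,0,0]}
    - {"slide":[1.5,-2.5,-14.5],"rot":[0,0,0]}
    - {"slide":[4,-6,-14.5],"rot":[0,0,0]}
    - {"slide":[7,-10.5,-14.5],"rot":[0,0,0]}
    - {"slide":[10,-15,-14.5],"rot":[0,0,0]}
    - {"slide":[13,-19.5,-14.5],"rot":[0,0,0]}
    - {"slide":[16,-24,-14.5],"rot":[0,0,0]}
    - {"slide":[19,-28.5,-14.5],"rot":[0,0,0]}
    - {"slide":[22,-32.5,-14.5],"rot":[0,0,0]}
    - {"slide":[23.5,-34.7,-14.5],"rot":[0,0,0]}
    - {"slide":[23.5,-34.7,-14.5],"rot":[0,0,0]}
    - {"slide":[23.5,-34.7,-14.5],"rot":[0,0,0]}
    - {"slide":[23.5,-34.7,-14.5],"rot":[0,0,0]}

```text
time: 4.75
position: [0.5936, 0.059, 0.3008]
tool_rot: [0.0, 0.992, 0.126, 0.0]
force: [0.4, 0.4, -0.3]
opening: 0.159
grasp_force: 25.0
```

```bash
python3 - <<'E'
from h import *
s,w=snap("w3");print(s['time'],s['position'],s['tool_rot'],s['opening'],s['force']);print(wproj(w,(.5935,.0596,.092)))
T=w["T"]
for d in(.0972,.0997,.1447):print(d,wproj(w,T[:3,3]+T[:3,2]*d))
E
```

```text
4.75 [0.59358453 0.0590114  0.30079345] [3.25675022e-05 9.92036727e-01 1.25948916e-01 4.64381382e-05] 0.15934280455014768 [ 0.43296753  0.41725721 -0.3316018 ]
(np.float64(319.6847124261836), np.float64(197.53343582443426))
0.0972 (np.float64(320.4093731281411), np.float64(243.1142786759811))
0.0997 (np.float64(320.4060117699199), np.float64(241.56606626838652))
0.1447 (np.float64(320.35622608654455), np.float64(218.83394519380826))
```

View pics/w3.png

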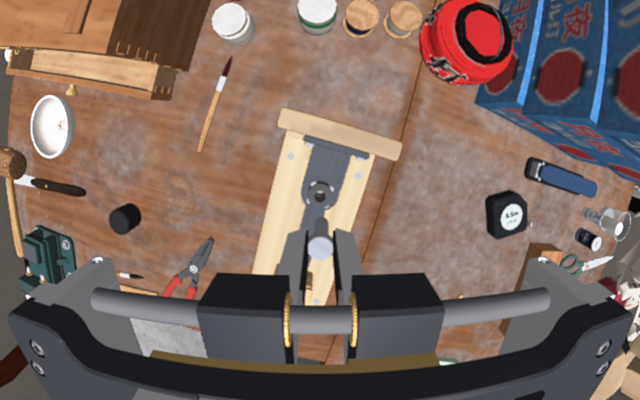

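The pin is held, with its head at (320,247), and the bore is at about (320,194). I'll zoom in to measure both.

```bash
python3 - <<'E'
from h import *
w=np.load("w3.npz")
cv2.imwrite("pics/w3z.png",cv2.resize(w["img"][165:265,270:370,::-1],(600,600),interpolation=cv2.INTER_CUBIC))
E
```

```text
(no output)
```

View pics/w3z.png

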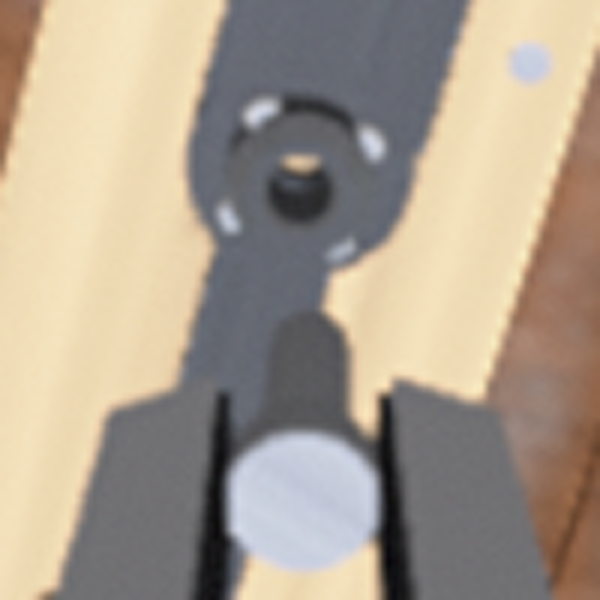

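```bash
python3 - <<'E'
from h import *
w=np.load("w3.npz");T=w["T"];p=T[:3,3]
k=lambda a,b:(270+(a+.5)/6-.5,165+(b+.5)/6-.5)
for n,(a,b),z in(('hole',(300,187),.092),('nubs',(301,180.3),.082),('headtop',(304,500),None),('shank',(309,360),None)):
    if z: q=wplane(w,*k(a,b),z)
    else:
        q=wplane(w,*k(a,b),p[2]-(.0897 if n=='headtop' else .125))
    print(n,k(a,b),q.round(4),'tool cm',(T[:3,:3].T@(q-p)*100).round(2))
E
```

```text
hole (319.5833333333333, 195.75) [0.5952 0.0601 0.092 ] tool cm [ 0.18 -0.07 20.88]
nubs (319.75, 194.63333333333333) [0.5939 0.0596 0.082 ] tool cm [ 0.04 -0.06 21.88]
headtop (320.25, 247.91666666666669) [0.5936 0.0591 0.2111] tool cm [ 0.   -0.01  8.97]
shank (321.0833333333333, 224.58333333333334) [0.596  0.0591 0.1758] tool cm [ 0.24  0.05 12.5 ]
```

>>> apply_moves:
  moves:
    - {"slide":[0.1,-0.1,1.5],"rot":[0,0,0]}
    - {"slide":[0.1,-0.1,3],"rot":[0,0,0]}
    - {"slide":[0.1,-0.1,3],"rot":[0,0,0]}
    - {"slide":[0.1,-0.1,3],"rot":[0,0,0]}

```text
time: 5.3
position: [0.5945, 0.0612, 0.2707]
tool_rot: [0.0, 0.992, 0.127, 0.0]
force: [-0.5, 0.3, -0.6]
opening: 0.155
grasp_force: 25.0
```

```bash
python3 - <<'E'
from h import *
s,w=snap("w4");print(s['position']);T=w["T"];p=T[:3,3]
print([np.round(wproj(w,(p[0],p[1],z)),1) for z in(.092,.082,p[2]-.1447)])
x0,y0=290,160
cv2.imwrite("pics/w4z.png",cv2.resize(w["img"][y0:y0+60,x0:x0+60,::-1],(600,600),interpolation=cv2.INTER_CUBIC))
E
```

```text
[0.59454744 0.06122493 0.27073589]
[array([320.3, 206.4]), array([320.3, 203.2]), array([320.3, 218.8])]
```

View pics/w4z.png

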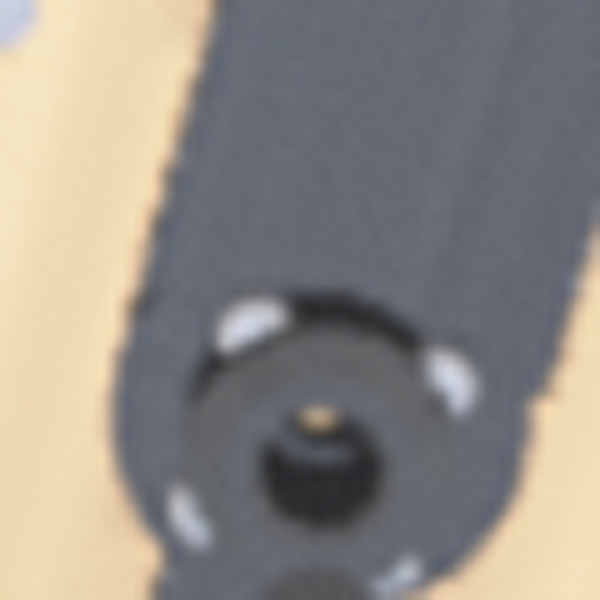

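The bore is at (321.6,206.3) px, which gives (0.595, 0.060). Both wrist views agree on that. I'll lower the pin gently into it.

>>> apply_moves:
  moves:
    - {"slide":[0,0.08,0.5],"rot":[0,0,0]}
    - {"slide":[0,0.08,1.5],"rot":[0,0,0]}
    - {"slide":[0,0.08,2.5],"rot":[0,0,0]}
    - {"slide":[0,0.08,3.3],"rot":[0,0,0]}
    - {"slide":[0,0.08,4],"rot":[0,0,0]}
    - {"slide":[0,0.08,4.5],"rot":[0,0,0]}
    - {"slide":[0,0.08,4.5],"rot":[0,0,0]}
    - {"slide":[0,0.08,4.5],"rot":[0,0,0]}

```text
time: 6.35
position: [0.5948, 0.0605, 0.2259]
tool_rot: [0.0, 0.992, 0.127, 0.0]
force: [0.2, 0.3, -0.5]
opening: 0.161
grasp_force: 25.0
```

>>> apply_moves:
  moves:
    - {"slide":[0,0,0.5],"rot":[0,0,0]}
    - {"slide":[0,0,1],"rot":[0,0,0]}
    - {"slide":[0,0,1.4],"rot":[0,0,0]}
    - {"slide":[0,0,1.8],"rot":[0,0,0]}
    - {"slide":[0,0,1.8],"rot":[0,0,0]}

```text
time: 6.98
position: [0.5946, 0.0605, 0.2073]
tool_rot: [-0.0, 0.992, 0.127, -0.0]
force: [0.2, 0.1, 0.3]
opening: 0.159
grasp_force: 25.0
```

>>> apply_moves:
  moves:
    - {"slide":[0,0,0.4],"rot":[0,0,0]}
    - {"slide":[0,0,0.8],"rot":[0,0,0]}
    - {"slide":[0,0,1.1],"rot":[0,0,0]}
    - {"slide":[0,0,1.4],"rot":[0,0,0]}
    - {"slide":[0,0,1.5],"rot":[0,0,0]}
    - {"slide":[0,0,1.5],"rot":[0,0,0]}

```text
time: 7.72
position: [0.5946, 0.0604, 0.1926]
tool_rot: [0.0, 0.992, 0.127, -0.0]
force: [0.0, -1.7, -1.6]
opening: 0.161
grasp_force: 25.0
```

>>> apply_moves:
  moves:
    - {"slide":[0,0,0],"rot":[0,0,0]}
    - {"slide":[0,0,0],"rot":[0,0,0]}
    - {"slide":[0,0,0],"rot":[0,0,0]}
    - {"slide":[0,0,-1.5],"rot":[0,0,0]}
    - {"slide":[0,0,-6],"rot":[0,0,0]}
    - {"slide":[0,0,-11],"rot":[0,0,0]}
    - {"slide":[0,0,-11],"rot":[0,0,0]}
    - {"slide":[0,0,-11],"rot":[0,0,0]}
  fingers: 4

```text
time: 8.72
position: [0.5945, 0.0605, 0.3027]
tool_rot: [-0.0, 0.992, 0.127, -0.0]
force: [-0.0, -0.9, -0.8]
opening: 0.426
grasp_force: 0.0
```

```bash
python3 - <<'E'
from h import *
from cell import ctrl
s,w=snap("w5");print(s['time'],s['position'],s['opening']);p=s['position']
f=lambda h:(h[...,1]<70)&(h[...,2]>150)
a=np.array(wproj(w,(.595,.0601,.102))).round().astype(int)
e,st=blob(w["img"],*a,14,f);print(a,e,st,wplane(w,*e,.102).round(4))
c=ctrl.camera("top");np.savez("top1.npz",**c)
b=[cv2.resize(i[:,:,::-1],(400,400),interpolation=cv2.INTER_CUBIC) for i in(w["img"][a[1]-30:a[1]+30,a[0]-30:a[0]+30],c["img"][120:180,280:340])]
cv2.imwrite("pics/w5z.png",np.hstack(b))
print(goto(s,(.4724,.3157,.28)))
E
```

```text
8.725 [0.59445802 0.06046101 0.30267201] 0.42609923558649687
[321 199] [322.62328767 202.19520548] [  5   7  24  22 292] [0.5927 0.0578 0.102 ]
[ -5.41 -27.77   2.27]
```

View pics/w5z.png

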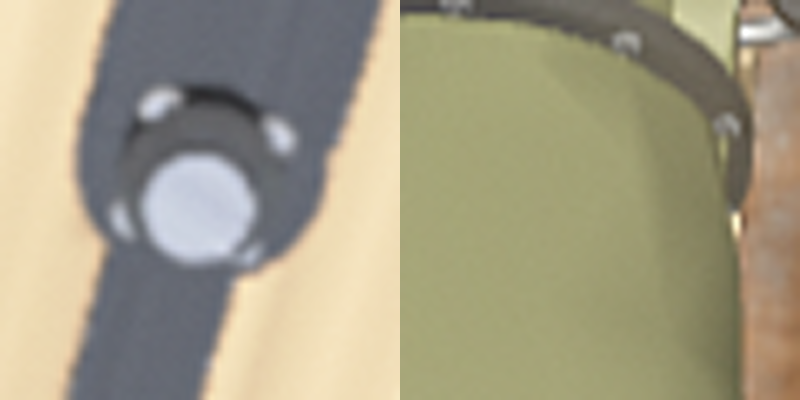

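The wrist view shows the head over the boss at (320.4,199.6), within 1 px of the seated prediction. I'll confirm it has dropped home by touching the head with closed fingers.

>>> apply_moves:
  moves:
    - {"slide":[0,0,3],"rot":[0,0,0]}
    - {"slide":[0,0,6],"rot":[0,0,0]}
    - {"slide":[0,0,8],"rot":[0,0,0]}
    - {"slide":[0,0,9],"rot":[0,0,0]}
    - {"slide":[0,0,9.6],"rot":[0,0,0]}
    - {"slide":[0,0,10],"rot":[0,0,0]}
    - {"slide":[0,0,10],"rot":[0,0,0]}
  fingers: 0

```text
time: 9.7
position: [0.5947, 0.0605, 0.2029]
tool_rot: [-0.0, 0.992, 0.127, 0.0]
force: [0.6, 0.8, 1.2]
opening: 0.009
grasp_force: 0.0
```

>>> apply_moves:
  moves:
    - {"slide":[0,0,0.2],"rot":[0,0,0]}
    - {"slide":[0,0,0.4],"rot":[0,0,0]}
    - {"slide":[0,0,0.5],"rot":[0,0,0]}
    - {"slide":[0,0,0.5],"rot":[0,0,0]}

```text
time: 10.2
position: [0.5949, 0.0604, 0.1992]
tool_rot: [0.0, 0.992, 0.127, 0.001]
force: [-4.5, -1.8, 12.5]
opening: 0.008
grasp_force: 6.6
```

Contact at tip height 102 mm with 12.5 N, so the head sits home on the boss. Next, the cap.

>>> apply_moves:
  moves:
    - {"slide":[0,0,-3],"rot":[0,0,0]}
    - {"slide":[0,0,-7],"rot":[0,0,0]}
    - {"slide":[-0.5,-3,-9.5],"rot":[0,0,0]}
    - {"slide":[-1.5,-8,-9.5],"rot":[0,0,0]}
    - {"slide":[-2.5,-13,-9.5],"rot":[0,0,0]}
    - {"slide":[-3.5,-18,-9.5],"rot":[0,0,0]}
    - {"slide":[-4.5,-23,-9.5],"rot":[0,0,0]}
    - {"slide":[-5.4,-27,-8.5],"rot":[0,0,0]}
    - {"slide":[-5.4,-27.8,-8],"rot":[0,0,0]}
    - {"slide":[-5.4,-27.8,-8],"rot":[0,0,0]}
    - {"slide":[-5.4,-27.8,-8],"rot":[0,0,0]}
  fingers: 7

```text
time: 11.58
position: [0.4733, 0.315, 0.2779]
tool_rot: [-0.0, 0.992, 0.126, 0.0]
force: [0.7, -0.1, -0.4]
opening: 0.741
grasp_force: 0.0
```

```bash
python3 - <<'E'
from h import *
s,w=snap("w6");print(s['time'],s['position'],s['opening']);p=s['position'];print(p)
a=np.array(wproj(w,(.4724,.3157,.039))).round().astype(int);print(a)
f=lambda h:(h[...,2]<75)
r=30;e,st=blob(w["img"],*a,r,f);print(e,st)
cv2.imwrite("pics/w6z.png",cv2.resize(w["img"][a[1]-50:a[1]+50,a[0]-65:a[0]+65,::-1],(780,600),interpolation=cv2.INTER_CUBIC))
E
```

```text
11.575 [0.47326774 0.315047   0.27790996] 0.7413471800932223
[0.47326774 0.315047   0.27790996]
[319 191]
[316.72294372 174.41125541] [ 12   6  34  30 231]
```

View pics/w6z.png

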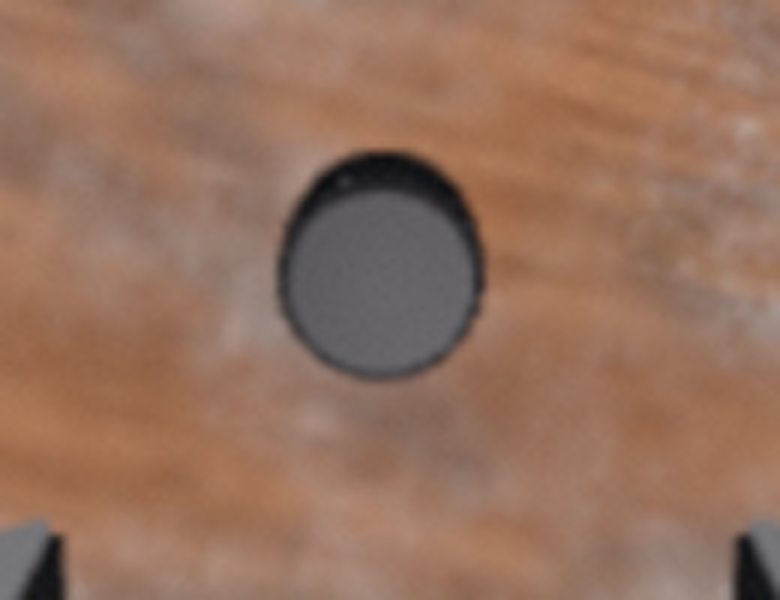

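The crop shows the chosen cap, a plain black disc, with its top centre at (317.3,187.8).

```bash
python3 - <<'E'
from h import *
from cell import ctrl
w=np.load("w6.npz");q=wplane(w,317.25,187.75,.039);print(q,q-wplane(w,317.25-17,187.75,.039))
print(goto(ctrl.sense(),(q[0],q[1],.112)))
E
```

```text
[0.47528182 0.31890305 0.039     ] [ 0.0044932  -0.01755761  0.        ]
[ 0.28 -0.32 16.6 ]
```

>>> apply_moves:
  moves:
    - {"slide":[0.28,-0.33,4],"rot":[0,0,0]}
    - {"slide":[0.28,-0.33,9],"rot":[0,0,0]}
    - {"slide":[0.28,-0.33,13],"rot":[0,0,0]}
    - {"slide":[0.28,-0.33,15.5],"rot":[0,0,0]}
    - {"slide":[0.28,-0.33,16.6],"rot":[0,0,0]}
    - {"slide":[0.28,-0.33,16.6],"rot":[0,0,0]}

```text
time: 12.38
position: [0.4748, 0.3195, 0.1118]
tool_rot: [0.0, 0.992, 0.126, -0.0]
force: [-0.4, -0.6, 0.1]
opening: 0.745
grasp_force: 0.0
```

>>> apply_moves:
  moves:
    - {"slide":[0,0,0],"rot":[0,0,0]}
    - {"slide":[0,0,0],"rot":[0,0,0]}
    - {"slide":[0,0,0],"rot":[0,0,0]}
    - {"slide":[0,0,0],"rot":[0,0,0]}
    - {"slide":[0,0,0],"rot":[0,0,0]}
  fingers: 2.5
  newtons: 40

```text
time: 13.0
position: [0.4746, 0.3199, 0.112]
tool_rot: [-0.0, 0.992, 0.127, 0.0]
force: [-1.3, -1.8, 3.3]
opening: 0.389
grasp_force: 40.0
```

>>> apply_moves:
  moves:
    - {"slide":[0,0,-3],"rot":[0,0,0]}
    - {"slide":[0,0,-8],"rot":[0,0,0]}
    - {"slide":[0,0,-13],"rot":[0,0,0]}
    - {"slide":[0.5,3,-15],"rot":[0,0,0]}
    - {"slide":[1.4,8,-15],"rot":[0,0,0]}
    - {"slide":[2.3,13,-15],"rot":[0,0,0]}
    - {"slide":[3.3,18,-15],"rot":[0,0,0]}
    - {"slide":[4.2,23,-15],"rot":[0,0,0]}
    - {"slide":[4.9,27,-15],"rot":[0,0,0]}
    - {"slide":[5.1,28.1,-15],"rot":[0,0,0]}
    - {"slide":[5.1,28.1,-15],"rot":[0,0,0]}
    - {"slide":[5.1,28.1,-15],"rot":[0,0,0]}
    - {"slide":[5.1,28.1,-15],"rot":[0,0,0]}

```text
time: 14.62
position: [0.5941, 0.0618, 0.2618]
tool_rot: [-0.0, 0.992, 0.127, 0.0]
force: [0.5, -0.0, 0.9]
opening: 0.391
grasp_force: 40.0
```

```bash
python3 - <<'E'
from h import *
s,w=snap("w7");p=s['position'];print(p,s['opening'],s['grasp_force'],goto(s,(.5947,.0605,.19)))
g=w["img"].max(2);T=w["T"]
top=wproj(w,p+T[:3,2]*(.0972-.024));print(top, [wproj(w,p+T[:3,2]*(.0972-.024)+T[:3,0]*d) for d in(-.0185,.0185)])
u=int(top[0]);print([int(x) for x in g[190:265,u]])
# pin head hidden? visible nub/pin pixels
print(wproj(w,(.595,.0601,.102)))
E
```

```text
[0.59410234 0.06178034 0.26176765] 0.39136856806886267 39.99994455836713 [0.02 0.14 7.18]
(np.float64(320.44098025581883), np.float64(260.0475125611458)) [(np.float64(320.4607076199365), np.float64(288.18168301397367)), (np.float64(320.41734636871996), np.float64(229.13077384959556))]
[108, 84, 61, 62, 66, 89, 103, 104, 103, 106, 108, 100, 91, 106, 164, 223, 229, 227, 182, 112, 46, 16, 22, 20, 22, 24, 21, 21, 24, 22, 23, 22, 22, 21, 23, 23, 24, 30, 40, 42, 37, 46, 75, 100, 105, 102, 102, 101, 100, 100, 100, 100, 100, 102, 101, 99, 99, 100, 99, 101, 98, 99, 97, 98, 99, 97, 96, 96, 95, 97, 96, 96, 95, 93, 95]
(np.float64(322.60878997702406), np.float64(212.4128831536326))
```

The cap is held centred: its top edge is at row 229–232, as predicted. I'll lower it to just above the nubs.

>>> apply_moves:
  moves:
    - {"slide":[0,0.14,1],"rot":[0,0,0]}
    - {"slide":[0,0.14,3],"rot":[0,0,0]}
    - {"slide":[0,0.14,4.5],"rot":[0,0,0]}
    - {"slide":[0,0.14,5.3],"rot":[0,0,0]}
    - {"slide":[0,0.14,5.7],"rot":[0,0,0]}
    - {"slide":[0,0.14,6],"rot":[0,0,0]}
    - {"slide":[0,0.14,6],"rot":[0,0,0]}

```text
time: 15.55
position: [0.5948, 0.0593, 0.2018]
tool_rot: [0.0, 0.992, 0.127, 0.0]
force: [-0.3, 0.7, -0.1]
opening: 0.389
grasp_force: 40.0
```

>>> apply_moves:
  moves:
    - {"slide":[0,0,0.1],"rot":[0,0,0]}
    - {"slide":[0,0,0.2],"rot":[0,0,0]}
    - {"slide":[0,0,0.3],"rot":[0,0,0]}
    - {"slide":[0,0,0.4],"rot":[0,0,0]}
    - {"slide":[0,0,0.4],"rot":[0,0,0]}
  newtons: 50

```text
time: 16.18
position: [0.5947, 0.0594, 0.1977]
tool_rot: [-0.0, 0.992, 0.127, -0.0]
force: [0.3, 0.8, 0.8]
opening: 0.384
grasp_force: 50.0
```

>>> apply_moves:
  moves:
    - {"slide":[0,0,0.1],"rot":[0,0,0]}
    - {"slide":[0,0,0.2],"rot":[0,0,0]}
    - {"slide":[0,0,0.3],"rot":[0,0,0]}
    - {"slide":[0,0,0.3],"rot":[0,0,0]}

```text
time: 16.68
position: [0.595, 0.0594, 0.1954]
tool_rot: [0.0, 0.992, 0.127, 0.001]
force: [-0.8, 0.1, 6.6]
opening: 0.384
grasp_force: 50.0
```

>>> apply_moves:
  moves:
    - {"slide":[0,0,0.1],"rot":[0,0,0]}
    - {"slide":[0,0,0.2],"rot":[0,0,0]}
    - {"slide":[0,0,0.3],"rot":[0,0,0]}
    - {"slide":[0,0,0.3],"rot":[0,0,0]}

```text
time: 17.18
position: [0.5947, 0.0594, 0.1914]
tool_rot: [-0.0, 0.992, 0.127, -0.0]
force: [-0.4, 1.2, 0.6]
opening: 0.389
grasp_force: 50.0
```

Force rose to 6.6 N and then dropped to 0.6 N, which is the click. Now I'll run the rim home, expected at TCP z of about 0.186.

>>> apply_moves:
  moves:
    - {"slide":[0,0,0.15],"rot":[0,0,0]}
    - {"slide":[0,0,0.3],"rot":[0,0,0]}
    - {"slide":[0,0,0.4],"rot":[0,0,0]}
    - {"slide":[0,0,0.5],"rot":[0,0,0]}
    - {"slide":[0,0,0.6],"rot":[0,0,0]}
    - {"slide":[0,0,0.6],"rot":[0,0,0]}

```text
time: 17.92
position: [0.5948, 0.0593, 0.186]
tool_rot: [0.0, 0.992, 0.127, 0.0]
force: [-2.5, 0.4, 3.7]
opening: 0.386
grasp_force: 50.0
```

>>> apply_moves:
  moves:
    - {"slide":[0,0,0.1],"rot":[0,0,0]}
    - {"slide":[0,0,0.15],"rot":[0,0,0]}
    - {"slide":[0,0,0.15],"rot":[0,0,0]}
    - {"slide":[0,0,0.15],"rot":[0,0,0]}
    - {"slide":[0,0,0.15],"rot":[0,0,0]}

```text
time: 18.55
position: [0.5949, 0.0593, 0.1859]
tool_rot: [0.0, 0.992, 0.127, 0.001]
force: [-9.4, -1.2, 17.5]
opening: 0.388
grasp_force: 50.0
```

>>> apply_moves:
  moves:
    - {"slide":[-0.05,0,0.02],"rot":[0,0,0]}
    - {"slide":[-0.1,0,0.02],"rot":[0,0,0]}
    - {"slide":[-0.1,0,0.02],"rot":[0,0,0]}
    - {"slide":[-0.1,0,0.02],"rot":[0,0,0]}

```text
time: 19.05
position: [0.5945, 0.0593, 0.1859]
tool_rot: [0.0, 0.992, 0.127, 0.002]
force: [-2.1, 0.7, 15.5]
opening: 0.385
grasp_force: 50.0
```

```bash
python3 - <<'E'
from h import *
s,w=snap("w8");p=s['position'];T=w["T"];g=w["img"].max(2)
print(p,s['tool_rot'],s['force'],s['ft_torque'])
# where is the cap top's far edge now, versus seated at rim z=.074 (top .113)
print([wproj(w,np.array([.5948,.0600,z])+T[:3,0]*.0185) for z in(.113,.118)],[int(x) for x in g[215:250,320]])
E
```

```text
[0.59453914 0.05926212 0.18593672] [4.34114001e-05 9.91954167e-01 1.26584436e-01 1.81898847e-03] [-2.12252001  0.66039104 15.46885729] [0.22738688 0.51815319 0.00906207]
[(np.float64(319.1316868689757), np.float64(229.00244895095048)), (np.float64(319.1077649284356), np.float64(232.36121268913595))] [18, 17, 20, 19, 20, 16, 18, 23, 20, 21, 21, 23, 25, 40, 37, 40, 43, 71, 98, 98, 99, 97, 100, 99, 98, 97, 96, 97, 98, 97, 95, 97, 96, 98, 94]
```

The cap has not slipped in the grip. Its rim height works out at 73.9 mm against 74 mm for home, and I'm pressing with 15.5 N with little side force. Handing in.

```bash
python3 -c "
from cell import ctrl
print(ctrl.job_done())"
```

```text
the job is handed in; nothing more can be done
None
```

The job is handed in: the long pin is seated with its head on the boss, and the rain cap clicked past the nubs to a rim height of 74 mm; at hand-in it was still gripped and pressed down with about 15 N, at roughly 19 s of the 67 s allowed.

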